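File the edge of a steel template

ROBOT

A 6-joint arm with a two-finger parallel gripper is mounted at the origin on a cart in front of the work surface, level with it; the furniture and walls round the work are solid. World frame = base frame: x ahead of the robot, y to its left, z up, the work surface at z = 0. Lengths are in m, angles in rad, forces in N, time in s.
With the tool pointing down it reaches from about 0.35 to 0.8 m from the base axis. Payload 7.3 kg.
Tool frame: the origin (TCP) lies at the very end of the fingers, on their centre line; the grasp point (between the pads) lies 19 mm behind it (manip.grip_depth is the distance from the TCP to the grasp point, in m); z points along the fingers, y is the direction in which the jaws open and shut (so a half turn about z gives the same grasp; the last joint's range is limited). The gripper opens to 85 mm and grips with 20 to 120 N. Pads are 22 mm wide; open, the fingers measure 114 mm over their backs; the gripper's body (76 mm by 85 mm) begins 54 mm behind the grasp point. The pads swing forward as they close: fully open they stand 13 mm farther back than shut.
Start: joints at [0.959, 0.342, 1.524, -0, 1.275, -0.146], TCP at [0.236, 0.469, 0.231] pointing down, gripper open.
Joint ranges: [-2.53, 2.53], [-0.77, 2.02], [0.04, 2.7], [-1, 4.14], [0.28, 2.66], [-3.11, 3.11]. Speed limits (rad/s): [2.57, 2.57, 3.14, 3.14, 3.14, 3.14].

INTERFACE

Orientations are given as a 3x3 rotation matrix whose columns are the frame's x, y, z axes.
In Python, from workcell import telemetry, eyes, ticket, manip gives the robot as it stands.
- The arm moves only by the tool move_arm, never from a script. Its argument "plan" is a list of rows, each a list of 3 entries, a list of its own where there are three numbers: the turn, a rotation vector about the tool's x, y, z in rad, then the shift along the tool's x, y, z in cm, then the opening, from 0 (shut) to 1 (fully open). A call has 1 to 5 rows; each row shifts and turns the commanded pose from where the row before left it, along the tool's axes as they then stand; what a row does not reach is not made up. A row lasts 1/8 s, in which the tool goes at most 62.5 mm and 10.7 degrees, less where a joint would pass 70% of its speed; a pose out of reach is approached as far as the arm can. A call is refused whole if a number of a shift passes 6.25 or a number of a turn 0.188, either way. A call with a gripper value outside its range is refused whole. The fingers move at their own pace and stop on an object; "force" is the grip in N (left out, the last holds). Time passes only in rows, so rows that do not move let the fingers close. It gives the time, the measured TCP pose, the force and the opening at its end, in the units of the state.
- telemetry.sense(): the state, without advancing time (a new reading comes with each control period).
- eyes.camera(name): name is "scene" or "top"; returns a dict with "frame" (400x640x3 uint8, red, green, blue), "z_map" (400x640 float32, m along the optical axis (not along the pixel's ray), 0 where there is no reading), "K" (3x3 intrinsics, pixels), "distortion" ([k1, k2, p1, p2, k3] as OpenCV has them; the pictures are not rectified), "R" (3x3) and "t" (3): a world point X has camera coordinates R X + t. Camera axes: x right, y down, z forward; pixel columns grow to the right and rows downward; lengths in m; the calibration is good to about 2 mm. A picture is of the moment at which its call begins.
- ticket.hand_in(): hands the job in, once; it reports no verdict.
The state is a dict: "t": time; "joint_positions": joint angles; "joint_vel": joint speeds; "effort": joint torques, N m; "position": TCP position; "tool_rot": TCP orientation; "force": force on the tool from outside, world axes, zero at the start; "wrist_torque": the same for the moment, N m; "width": finger opening in m.
Only numpy, scipy, OpenCV 4.12 (cv2) and the standard library are available. Lean on these libraries where they do the work, as an engineer would, in place of code of your own. Each camera call takes 0.05 s, during which the arm holds its last target.

TASK

Take the file out of its wooden tray by its upright grip and dress the top edge of the steel template in the filing stand with three strokes: push the file forward (away from you) squarely across the edge, keeping it level and bearing on the edge lightly but steadily for the whole stroke, and lift it clear of the edge on every return so that it is never dragged backwards. The edge's exact height is not known and must be felt for, and pressing hard would bend it; afterwards lay the file back flat in its tray, and leave the other things on the bench alone.

Things in the scene. Friction and masses are not known exactly. Their poses are not given: they have to be found in the camera images.
- file_grip (a point): middle of the file's upright light wooden grip, 37 mm above its flat steel underside, centred over it. File: steel blade 160 mm long (its x), 26 wide, dark wooden back up to 15 mm above the underside; grip block 70 mm long (x), 22 wide (y), from 15 to 59 mm above the underside. About 0.2 kg, same both ways round, z up. Lies in the tray at the start
- file: the file itself (same axes as the grip point), origin at the centre of its underside
- stand: filing stand, bolted down: grey base 130x120 mm (origin: centre of its underside, on the bench), two posts and a sprung head holding a steel template plate upright. x is the stroke direction (away from the robot, within 0.35 rad), z up. A good stroke bears with 6 to 12 N and takes the middle of the file from 35 mm before the edge to 35 mm beyond it, file's length along x
- stand_top (a point): point fixed to the stand's base, 100 mm above the bench, over the stand's origin. The middle of the template's straight top edge (4 mm thick, 66 mm long along stand y) is here, give or take 12 mm in height: it was set by hand, feel for it. Nothing else on the stand rises within 10 mm of the edge. The edge gives down 1 mm per 3.5 N, up to 12 mm; under 4 N the file does not bite, over 20 N bends it
- template (a joint): cross slide that carries the template, m: 0 at rest, positive when the file's friction pushes the template forward along stand x, negative when dragged back; sprung to 0 at 1.5 N per mm, +-8 mm of travel. It must not be dragged back by 1 mm or more
- tray: shallow open wooden tray, fixed, 202x62 mm outside (long side along its x), 16 mm high, walls 6 mm thick, inner floor 190x50 mm at 6 mm above the bench; origin at the centre of its underside
- wedge: hardwood wedge 32x85x26 mm, a bystander, to be left alone (origin at the centre of its underside)
- sprig_mould: white plaster block 40x50x26 mm with a flower on top, a bystander, to be left alone (origin at the centre of its underside)
- cup: terracotta test cup, 62 mm wide, 53 mm high, a bystander, to be left alone (origin at the centre of its underside)
- clay: lump of clay 52x74x40 mm, a bystander, to be left alone (origin at the centre of its underside)
- tile: glazed test tile 62x38x8 mm, a bystander, to be left alone (origin at the centre of its underside)
Mind the look-alikes: they are no part of the job. What is shaped like the file but green or turquoise is not meant.

How it is judged:
By the outcome, as a careful person would: the job done as asked, in the order asked, and still so for the second after the job is handed in, with the robot touching nothing.
It also fails if it takes over 67 s, if anything falls off the work surface, if the arm or the gripper's body presses on something with over 40 N, if the wrist force passes 120 N, or if a joint passes its speed limit or range.

## Working session

There is one attempt and no reset: what is moved stays moved. The work goes in short steps, Python scripts to look and compute and a tool call to move; the robot and the scene stay as the last step left them, time stands still between calls to the robot, and variables do not carry over. Pictures are saved under pics/ and viewed, and the job is handed in when it is done.

Besides the shell and the picture viewer there is one more tool, called after ">>>" by a JSON object that holds its "fn" and its "kwargs". move_arm: Moves the arm, as the interface text tells. Its arguments: {"type":"object","properties":{"plan":{"type":"array","items":{"type":"array"}},"force":{"type":"number"}},"required":["plan"]}

```bash
ls; mkdir -p pics; python3 - <<'E'
from workcell import telemetry, eyes, manip
import cv2, numpy as np
print(telemetry.sense()); print([a for a in dir(manip) if a[0]!='_'])
for n in ("scene","top"):
    c=eyes.camera(n); cv2.imwrite(f"pics/{n}0.png",c["frame"][...,::-1]); np.savez(f"{n}0.npz",**c)
    print(n,c["K"],c["distortion"],c["R"],c["t"])
E
```

```text
pics
{'t': 0.0, 'joint_positions': array([ 9.58996933e-01,  3.42749628e-01,  1.52503583e+00, -6.53849805e-07,
        1.27539820e+00, -1.46009811e-01]), 'joint_vel': array([0.00035526, 0.00021128, 0.00112913, 0.00153529, 0.00075139,
       0.00116865]), 'effort': array([-2.25648277e-03, -4.33691955e+01, -2.45998800e+01, -4.65010962e-04,
        8.19383597e-03,  2.10409883e-05]), 'position': array([0.23553989, 0.46873949, 0.23060543]), 'tool_rot': array([[-8.93467200e-01,  4.49127518e-01, -9.13267741e-04],
       [ 4.49128388e-01,  8.93466280e-01, -1.30278089e-03],
       [ 2.30859184e-04, -1.57416646e-03, -9.99998734e-01]]), 'force': array([-0.47430532, -0.04006219,  0.72037714]), 'wrist_torque': array([-0.02493764,  0.01509793, -0.00584153]), 'width': 0.08557943668527113}
['MotionError', 'grip_depth']
scene [[368.87257624   0.         315.42234013]
 [  0.         368.87257624 195.28447922]
 [  0.           0.           1.        ]] [-0.06385049  0.          0.          0.          0.        ] [[-0.4751835  -0.87980031 -0.01233098]
 [-0.65606349  0.36361147 -0.66133758]
 [ 0.58632869 -0.3061668  -0.74998704]] [0.18081299 0.49485611 1.12018922]
top [[519.3595822    0.         317.27470739]
 [  0.         519.3595822  201.99198243]
 [  0.           0.           1.        ]] [-0.03668982  0.          0.          0.          0.        ] [[-0.09069254 -0.9958711  -0.00395273]
 [-0.97208288  0.08938726 -0.21694421]
 [ 0.2164018  -0.01583284 -0.976176  ]] [-0.08206456  0.60936208  1.58334563]
```

View pics/scene0.png

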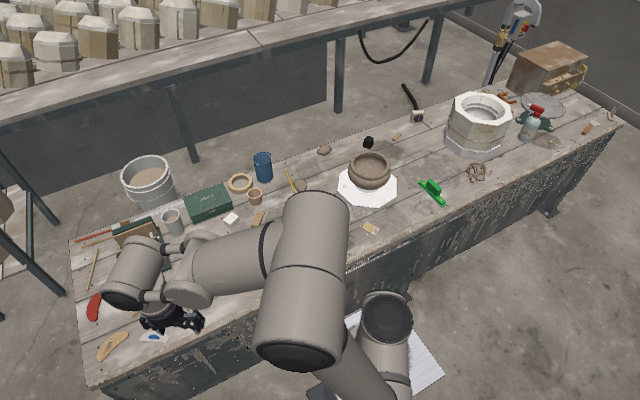

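View pics/top0.png

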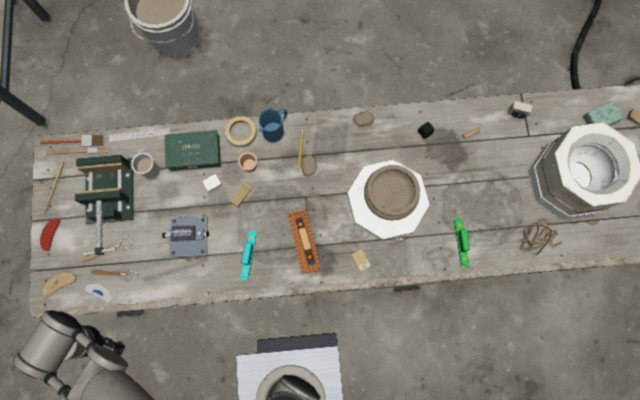

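```bash
python3 - <<'E'
import cv2
a=cv2.imread("pics/top0.png")
cv2.imwrite("pics/top0c.png",cv2.resize(a[195:285,150:340],None,fx=4.2,fy=4.2,interpolation=cv2.INTER_CUBIC))
E
```

```text
(no output)
```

View pics/top0c.png

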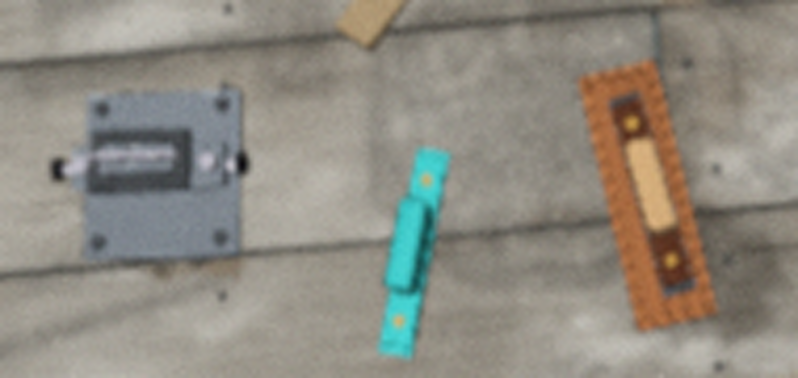

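```bash
cat > h.py <<'E'
import cv2, numpy as np
def cloud(c):
    h,w=c["z_map"].shape
    u,v=np.meshgrid(np.arange(w),np.arange(h))
    p=cv2.undistortPoints(np.stack([u,v],-1).reshape(-1,1,2).astype(np.float64),c["K"],c["distortion"]).reshape(h,w,2)
    z=c["z_map"].astype(float)
    X=np.stack([p[...,0]*z,p[...,1]*z,z],-1)
    return (X-c["t"])@c["R"], p
def cast(c,uv,z):
    p=cv2.undistortPoints(np.array(uv,float).reshape(-1,1,2),c["K"],c["distortion"]).reshape(-1,2)
    d=np.c_[p,np.ones(len(p))]@c["R"]; o=-c["R"].T@c["t"]
    z=np.broadcast_to(z,len(p))
    return o+d*((z-o[2])/d[:,2])[:,None]
def rect(P):
    r=cv2.minAreaRect((P[:,:2]*1000).astype(np.float32)); b=cv2.boxPoints(r)
    e=[b[1]-b[0],b[2]-b[1]]; l=[np.linalg.norm(x) for x in e]; i=int(np.argmax(l)); d=e[i]; d=d*np.sign(d[0])
    return np.round(r[0],1), np.round(sorted(l),1), round(float(np.arctan2(d[1],d[0])),4)
E
python3 - <<'E'
from h import *
c=dict(np.load("top0.npz")); W,_=cloud(c); f=c["frame"]; hsv=cv2.cvtColor(f,cv2.COLOR_RGB2HSV)
print("bench z",np.median(W[225:235,215:235,2]))
def big(m,box):
    u0,v0,u1,v1=box; mm=np.zeros(m.shape,np.uint8); mm[v0:v1,u0:u1]=m[v0:v1,u0:u1]
    n,l,s,ce=cv2.connectedComponentsWithStats(mm); i=1+np.argmax(s[1:,4]); print(s[i],ce[i]); return l==i
H,S,V=[hsv[...,i].astype(int) for i in range(3)]
for (u,v) in [(304,241),(297,225),(291,240),(305,230),(187,236),(190,222),(175,250),(180,234)]: print(u,v,hsv[v,u],W[v,u].round(4))
box=(285,205,325,278)
tray=((H<14)&(S>90)&(V>60)).astype(np.uint8)
m=big(tray,box); uv=np.argwhere(m)[:,::-1]; hull=cv2.convexHull(uv.astype(np.float32)).reshape(-1,2)
print("tray",rect(cast(c,hull,.016)))
grip=((V>185)&(H>8)&(H<25)&(S>50)).astype(np.uint8)
m=big(grip,box); uv=np.argwhere(m)[:,::-1]; hull=cv2.convexHull(uv.astype(np.float32)).reshape(-1,2)
print("grip",rect(cast(c,hull,.065)), np.median(W[m][:,2]))
# depth-based
P=W[205:278,285:325].reshape(-1,3); q=P[P[:,2]>.045]; print("grip depth",len(q),rect(q),q[:,2].max())
P=W[205:275,158:215].reshape(-1,3)
for a,b in [(.01,.03),(.03,.06),(.06,.085),(.085,.13)]:
    q=P[(P[:,2]>a)&(P[:,2]<b)]
    if len(q)>5: print(a,b,len(q),rect(q),np.percentile(q[:,2],[5,50,95]).round(4))
E
```

```text
bench z -0.00015005943085774512
304 241 [ 17 107 210] [ 0.4781 -0.0847  0.0711]
297 225 [ 11 135 108] [ 0.539  -0.0658  0.0239]
291 240 [ 25  23 144] [ 0.4958 -0.0416 -0.0007]
305 230 [ 16 108 181] [ 0.5131 -0.0907  0.0671]
187 236 [107  21  84] [0.5256 0.2773 0.0792]
190 222 [102  30 146] [0.5834 0.2828 0.0092]
175 250 [108  27 140] [0.4949 0.3335 0.0147]
180 234 [108  22 151] [0.5332 0.298  0.0829]
[288 209  33  65 979] [303.46680286 241.6741573 ]
tray (array([486.9, -82.2]), array([ 64., 203.], dtype=float32), 0.1536)
[300 229  10  20 117] [304.39316239 238.53846154]
grip (array([487.2, -86.3]), array([18. , 64.8], dtype=float32), 0.2019) 0.06523600399355182
grip depth 167 (array([ 384. , -102.2]), array([ 23.4, 283. ], dtype=float32), 0.1454) 1.6774971995378385
0.01 0.03 712 (array([527.1, 291.6]), array([153.2, 208.5], dtype=float32), -0.2054) [0.0105 0.0134 0.0195]
0.03 0.06 152 (array([539.3, 290.6]), array([ 34.6, 148.9], dtype=float32), 1.5186) [0.0445 0.0521 0.0588]
0.06 0.085 241 (array([539.1, 289.2]), array([ 47.1, 110.7], dtype=float32), 1.523) [0.0643 0.0801 0.0846]
0.085 0.13 152 (array([539. , 289.6]), array([44.7, 72.5], dtype=float32), 1.5517) [0.0854 0.0898 0.1048]
```

```bash
python3 - <<'E'
from h import *
c=dict(np.load("top0.npz")); W,_=cloud(c)
np.set_printoptions(linewidth=250)
print((W[212:262:2,158:216:2,2]*1000).astype(int))
# ortho view of stand at z=.0? enlarge
a=cv2.imread("pics/top0.png"); cv2.imwrite("pics/stand.png",cv2.resize(a[205:270,155:220],None,fx=9,fy=9,interpolation=cv2.INTER_CUBIC))
E
```

```text
[[   2    2   -5 1677   -3   -1   -5    0   -3    5    4   -8    4    0    7    7    0   -4   -1   -3    3    0    1   -2    4   -1    5    4   -2]
 [  -2    3   -3    0    0    0    6    3   -5    0    2    2    2   -3   -1   -2    0   -3   -5   -5    0    3   -3    5   -5    7    4    0    3]
 [   0    4    0   -3    5   -7    2   -1    2    0   -4   -3   -4   -1   -2    2   12   11   12    9   10   10    2   11    8   -4    0    0   -2]
 [   0   -1    4    0   -9    9    6    3   14   13    8    8   14   14   14   11    7    8   15   10   15   13   22    9   11 1677    4    0   -1]
 [   4    6    1    3    8   -2    8   13   18   13   18    6    7   16   16    8   10    9   12   15    8   12   17   12   12   -6   -1    4   10]
 [   5    0   -2   -4    0   -2   12   11   12   11   13   13    9    9    6    9    9   14   18    7   12   14   12   10   13    0    5    7    0]
 [  -3    1    0   -2    5   -1   11   11   14    4   13   13   13   20   12   14   14    6   14   11   11   12   14   10    6  -10   -2   -3    8]
 [   2   -1    4   -3   -1    7    6   79   81   77   84   82   
[... 1900 characters left out ...]
4   20   19   12   17    9   12   11   19    9   14    9   13    6    9   18   11    7    0    0   -3   -2]
 [  -3    0    0   -1   -2    0    8   11    2    7   15    4    5   13    9   12   11    9   11   11   11   12   17   17   14   -5    0   -7  -13]
 [  -4   -1   -4    2   -6   -1   16   17    4    7   10   10    1   -2   -8  -14   -5  -15  -14  -25  -20  -31  -34   -8   -4   -3   -1    6   -5]
 [   2   -3    3    4   -2  -14   -9  -16  -22  -32  -36 -584 -591   -6  -10  -14  -19  -22  -16  -11   -6   -6   -3   -6    0    0    0    1   -1]
 [  -3   -5    7    2    0   -2    5    7    6   -7    0   -2    1    1    2   -2    4   -2    4   -2   -1    8   -1    2    6   -1   -2    0   -3]]
```

View pics/stand.png

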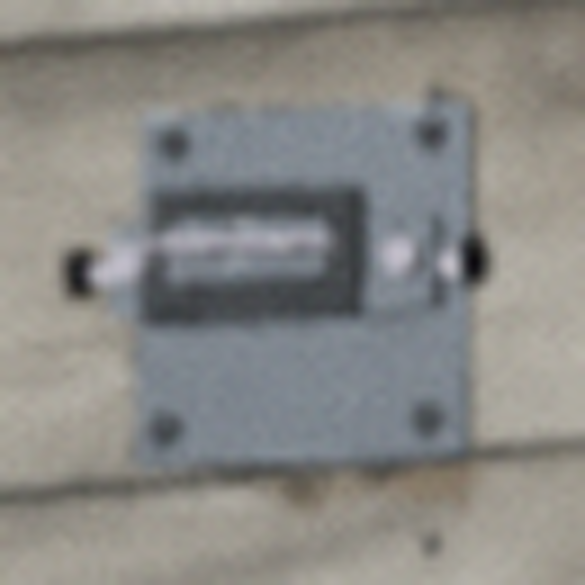

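```bash
python3 - <<'E'
from h import *
c=dict(np.load("top0.npz")); W,_=cloud(c)
b=(np.array([(174,145),(431,133),(165,430),(427,419)])+.5)/9-.5+[155,205]
P=cast(c,b,.014); print(P.round(4)); print("stand c",P.mean(0)); d=(P[0]+P[1]-P[2]-P[3])[:2]; e=(P[0]+P[2]-P[1]-P[3])[:2]
print("yaw",np.arctan2(d[1],d[0]),np.arctan2(-e[0],e[1]),np.hypot(*d)/2,np.hypot(*e)/2)
# outline by gray mask
f=c["frame"].astype(int); m=((f[...,2]-f[...,0]>3)).astype(np.uint8); mm=np.zeros_like(m); mm[205:270,155:220]=m[205:270,155:220]
mm=cv2.morphologyEx(mm,cv2.MORPH_OPEN,np.ones((3,3),np.uint8)); mm=cv2.morphologyEx(mm,cv2.MORPH_CLOSE,np.ones((9,9),np.uint8))
mm=cv2.morphologyEx(mm,cv2.MORPH_OPEN,np.ones((17,17),np.uint8))
hull=cv2.convexHull(np.argwhere(mm>0)[:,::-1].astype(np.float32)).reshape(-1,2); print(len(hull),rect(cast(c,hull,.012)))
# template edge ends in crop
t=(np.array([(150,243),(328,238)])+.5)/9-.5+[155,205]
print("tmpl",cast(c,t,.10).round(4))
# grip & blade: brass screws ; file crop screws at crop4.2 (632,122),(671,260)
s=(np.array([(632,122),(671,260)])+.5)/4.2-.5+[150,195]
Q=cast(c,s,.022); print("screws",Q.round(4),Q.mean(0),np.arctan2(*(Q[0]-Q[1])[[1,0]]))
g=(np.array([(625,143),(657,137),(678,226),(646,234)])+.5)/4.2-.5+[150,195]
G=cast(c,g,.065); print("grip",G.round(4),G.mean(0))
E
```

```text
[[0.5917 0.3342 0.014 ]
 [0.5876 0.2406 0.014 ]
 [0.488  0.3408 0.014 ]
 [0.4835 0.2466 0.014 ]]
stand c [0.53771485 0.2905371  0.014     ]
yaw -0.06044299639462178 -0.04559062939390813 0.10404737452676574 0.09397189900339287
8 (array([535.9, 290.7]), array([117.8, 130.6], dtype=float32), -0.0453)
tmpl [[0.5402 0.3205 0.1   ]
 [0.5364 0.2593 0.1   ]]
screws [[ 0.5428 -0.0761  0.022 ]
 [ 0.434  -0.0967  0.022 ]] [ 0.48838579 -0.0864038   0.022     ] 0.18717284533412148
grip [[ 0.5196 -0.0705  0.065 ]
 [ 0.5219 -0.0947  0.065 ]
 [ 0.4537 -0.1045  0.065 ]
 [ 0.4499 -0.0803  0.065 ]] [ 0.48628414 -0.08748341  0.065     ]
```

```bash
python3 - <<'E'
import cv2
a=cv2.imread("pics/top0.png")
cv2.imwrite("pics/file.png",cv2.resize(a[203:278,280:330],None,fx=8,fy=8,interpolation=cv2.INTER_CUBIC))
E
```

```text
(no output)
```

View pics/file.png

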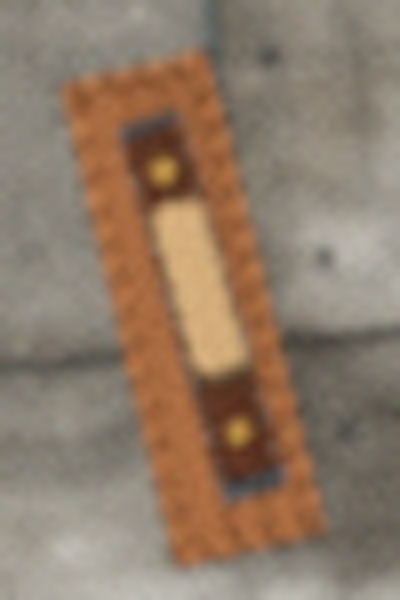

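```bash
cat >> h.py <<'E'
from scipy.spatial.transform import Rotation as Ro
def togo(target,yaw):
    """yaw = world yaw of file x; tool x = -file x, tool y=left, z down"""
    from workcell import telemetry
    s=telemetry.sense(); R=s["tool_rot"]
    cx,sx=np.cos(yaw),np.sin(yaw)
    T=np.array([[-cx,-sx,0],[-sx,cx,0],[0,0,-1.]])
    rv=Ro.from_matrix(R.T@T).as_rotvec()
    d=np.array(target)-s["position"]
    print("t",round(s["t"],3),"pos",s["position"].round(4),"F",s["force"].round(2),"w",round(s["width"],4))
    print("turn",rv.round(4),"shift cm",(R.T@d*100).round(3),"| in target frame cm",(T.T@d*100).round(3))
E
python3 -c "
from h import *
togo([.487,-.087,.13],.18)
c=dict(np.load('top0.npz'))
p=(np.array([(62,85),(205,52),(325,530),(180,565)])+.5)/8-.5+[280,203]
P=cast(c,p,.016);print(P.round(4),P.mean(0));d=(P[0]+P[1]-P[2]-P[3]);print(np.arctan2(d[1],d[0]),np.arctan2(*(P[0]-P[3])[[1,0]]),np.arctan2(*(P[1]-P[2])[[1,0]]))
p=(np.array([(150,122),(255,485),(163,170),(238,432)])+.5)/8-.5+[280,203]
P=cast(c,p,[.008,.008,.022,.022]);print(P.round(4))
for i in (0,2):
  d=P[i]-P[i+1];print((P[i]+P[i+1])/2,np.arctan2(d[1],d[0]))
"
```

```text
t 0.1 pos [0.2356 0.4688 0.2307] F [-0.44  0.18 -0.21] w 0.0852
turn [-1.200e-03 -6.000e-04 -6.458e-01] shift cm [-47.429 -38.352  10.112] | in target frame cm [-14.786 -59.183  10.07 ]
[[ 0.5823 -0.0373  0.016 ]
 [ 0.5906 -0.0966  0.016 ]
 [ 0.3924 -0.1275  0.016 ]
 [ 0.3838 -0.0688  0.016 ]] [ 0.48729957 -0.08256534  0.016     ]
0.15606308943168 0.15730573610153986 0.15481857199079344
[[ 0.5652 -0.0716  0.008 ]
 [ 0.4136 -0.1013  0.008 ]
 [ 0.5424 -0.0756  0.022 ]
 [ 0.4339 -0.0965  0.022 ]]
[ 0.48944309 -0.08645292  0.008     ] 0.19324762524684683
[ 0.48811873 -0.08601532  0.022     ] 0.19056970823192784
```

>>> {"fn": "move_arm", "kwargs": {"plan": [[[0,0,-0.16],[-4.6,-3.7,0],0.8],[[0,0,-0.16],[-4,-4.4,0],0.8],[[0,0,-0.16],[-3.2,-5,0],0.8],[[0,0,-0.16],[-2.4,-5.4,0],0.8],[[0,0,0],[-1.5,-5.8,0.5],0.8]]}}

```text
t: 0.72
position: [0.3548, 0.2047, 0.2265]
tool_rot: [[-0.988, -0.152, 0.001], [-0.152, 0.988, 0.0], [-0.001, 0.0, -1.0]]
force: [1.1, -0.3, 0.6]
width: 0.0683
```

```bash
python3 -c "
from h import *
togo([.488,-.0867,.13],.19)"
```

```text
t 0.725 pos [0.3548 0.2047 0.2265] F [ 1.06 -0.28  0.57] w 0.0683
turn [ 0.0002  0.001  -0.0371] shift cm [ -8.715 -30.835   9.647] | in target frame cm [ -7.577 -31.134   9.647]
```

>>> {"fn": "move_arm", "kwargs": {"plan": [[[0,0,-0.037],[-1.4,-5.6,1],0.7],[[0,0,0],[-1.4,-5.6,1],0.7],[[0,0,0],[-1.4,-5.6,1],0.7],[[0,0,0],[-1.4,-5.6,1],0.7],[[0,0,0],[-1.2,-4,1],0.7]]}}

```text
t: 1.35
position: [0.4688, -0.0437, 0.1758]
tool_rot: [[-0.983, -0.185, -0.0], [-0.185, 0.983, 0.0], [0.0, 0.0, -1.0]]
force: [-0.6, 0.4, 0.3]
width: 0.0592
```

>>> {"fn": "move_arm", "kwargs": {"plan": [[[0,0,0],[0,0,1],0.7],[[0,0,0],[0,0,0],0.7]]}}

```text
t: 1.6
position: [0.4672, -0.0408, 0.1653]
tool_rot: [[-0.983, -0.186, -0.003], [-0.186, 0.983, 0.001], [0.003, 0.002, -1.0]]
force: [-0.1, 0.4, -0.9]
width: 0.0594
```

```bash
python3 -c "
from h import *
togo([.488,-.0867,.027],.19)"
```

```text
t 1.6 pos [ 0.4672 -0.0408  0.1653] F [-0.09  0.38 -0.95] w 0.0594
turn [ 0.0017 -0.0027 -0.0027] shift cm [-1.226 -4.921 13.818] | in target frame cm [-1.175 -4.902 13.829]
```

>>> {"fn": "move_arm", "kwargs": {"plan": [[[0,0,0],[-0.6,-2.5,2.5],0.7],[[0,0,0],[-0.6,-2.4,2],0.7],[[0,0,0],[0,0,0],0.7],[[0,0,0],[0,0,0],0.7]]}}

```text
t: 2.1
position: [0.4891, -0.086, 0.1221]
tool_rot: [[-0.982, -0.188, 0.0], [-0.188, 0.982, 0.0], [-0.0, 0.0, -1.0]]
force: [0.0, -0.6, -0.1]
width: 0.0598
```

```bash
python3 -c "
from h import *
togo([.488,-.0867,.027],.19)
from workcell import eyes
for n in ('scene','top'):
  c=eyes.camera(n); cv2.imwrite(f'pics/{n}1.png',c['frame'][...,::-1])
a=cv2.imread('pics/top1.png');b=cv2.imread('pics/scene1.png')
cv2.imwrite('pics/c1.png',cv2.resize(a[190:290,240:370],None,fx=6,fy=6,interpolation=cv2.INTER_CUBIC))
"
```

```text
t 2.1 pos [ 0.4891 -0.086   0.1221] F [ 0.03 -0.55 -0.07] w 0.0598
turn [ 0.0002  0.0004 -0.0013] shift cm [ 0.123 -0.051  9.509] | in target frame cm [ 0.119 -0.049  9.509]
```

View pics/scene1.png

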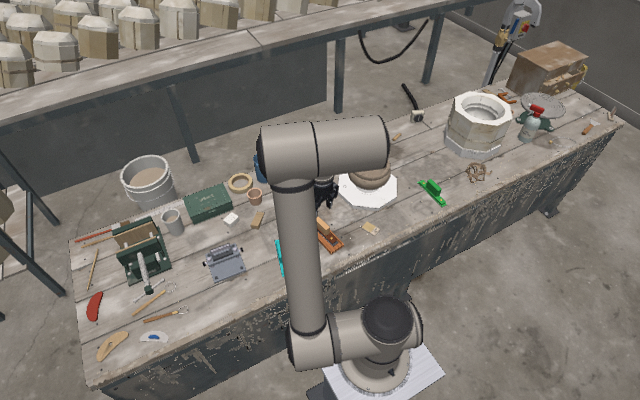

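View pics/c1.png

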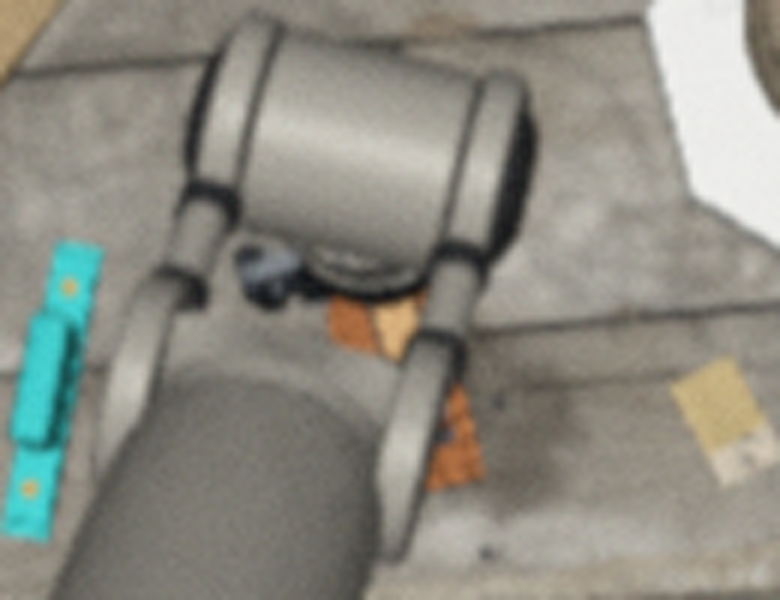

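The gripper is above the dark-backed file with a light grip in the wooden tray (top camera 304,241). The green (462,242) and turquoise (248,254) look-alikes stay untouched. Next I lower onto the grip.

>>> {"fn": "move_arm", "kwargs": {"plan": [[[0,0,0],[0.1,-0.05,3],0.7],[[0,0,0],[0,0,2.5],0.7],[[0,0,0],[0,0,1.5],0.7],[[0,0,0],[0,0,0.5],0.7],[[0,0,0],[0,0,0],0.7]]}}

```text
t: 2.82
position: [0.4887, -0.0878, 0.0467]
tool_rot: [[-0.982, -0.187, 0.001], [-0.187, 0.982, -0.0], [-0.001, -0.0, -1.0]]
force: [0.0, -0.1, 0.3]
width: 0.0598
```

>>> {"fn": "move_arm", "kwargs": {"plan": [[[0,0,0],[0,0,1],0.7],[[0,0,0],[0,0,0.7],0.7],[[0,0,0],[0,0,0.2],0.7],[[0,0,0],[0,0,0],0.7]]}}

```text
t: 3.32
position: [0.4883, -0.0879, 0.0272]
tool_rot: [[-0.982, -0.187, -0.0], [-0.187, 0.982, 0.0], [0.0, 0.0, -1.0]]
force: [-0.1, 0.1, 0.1]
width: 0.0598
```

```bash
python3 -c "
from h import *
togo([.488,-.0867,.027],.19)"
```

```text
t 3.325 pos [ 0.4883 -0.0879  0.0272] F [-0.11  0.13  0.1 ] w 0.0598
turn [ 0.0002 -0.0002 -0.0024] shift cm [0.009 0.123 0.02 ] | in target frame cm [0.009 0.123 0.02 ]
```

>>> {"fn": "move_arm", "kwargs": {"plan": [[[0,0,0],[0,0.1,0],0.2],[[0,0,0],[0,0,0],0],[[0,0,0],[0,0,0],0],[[0,0,0],[0,0,0],0],[[0,0,0],[0,0,0],0]], "force": 100}}

```text
t: 3.95
position: [0.4884, -0.0869, 0.0277]
tool_rot: [[-0.982, -0.187, 0.001], [-0.187, 0.982, -0.0], [-0.001, -0.0, -1.0]]
force: [-0.4, 1.0, 5.9]
width: 0.0211
```

>>> {"fn": "move_arm", "kwargs": {"plan": [[[0,0,0],[0,0,0],0],[[0,0,0],[0,0,0],0]]}}

```text
t: 4.2
position: [0.4884, -0.0869, 0.0277]
tool_rot: [[-0.982, -0.187, 0.001], [-0.187, 0.982, -0.0], [-0.001, -0.0, -1.0]]
force: [-0.8, 1.1, 5.5]
width: 0.0211
```

>>> {"fn": "move_arm", "kwargs": {"plan": [[[0,0,0],[0,0,-0.5],0],[[0,0,0],[0,0,-1.5],0],[[0,0,0],[0,0,-3],0],[[0,0,0],[0,0,-4],0],[[0,0,0],[0,0,-4],0]]}}

```text
t: 4.82
position: [0.4879, -0.0868, 0.1592]
tool_rot: [[-0.982, -0.187, 0.0], [-0.187, 0.982, 0.0], [-0.0, 0.0, -1.0]]
force: [1.9, -0.5, -2.6]
width: 0.0209
```

>>> {"fn": "move_arm", "kwargs": {"plan": [[[0,0,0],[0,0,-1],0],[[0,0,0],[0,0,0],0],[[0,0,0],[0,0,0],0]]}}

```text
t: 5.2
position: [0.4872, -0.0866, 0.1658]
tool_rot: [[-0.982, -0.187, -0.003], [-0.187, 0.982, 0.001], [0.003, 0.002, -1.0]]
force: [0.4, 0.2, -2.8]
width: 0.0209
```

```bash
python3 -c "
from h import *
togo([.537-.042,.2905+.002,.155],-.05)
from workcell import telemetry
print(telemetry.sense()['wrist_torque'])"
```

```text
t 5.2 pos [ 0.4872 -0.0866  0.1658] F [ 0.36  0.19 -2.81] w 0.0209
turn [ 0.0013 -0.0028  0.2376] shift cm [-7.838 37.101  1.12 ] | in target frame cm [ 1.119 37.904  1.081]
[-0.02194007  0.00494707 -0.02891142]
```

>>> {"fn": "move_arm", "kwargs": {"plan": [[[0,0,0.12],[-0.8,4,0],0],[[0,0,0.118],[-0.4,5,0],0],[[0,0,0],[0.4,5,0],0],[[0,0,0],[0.4,5,0],0],[[0,0,0],[0.4,5,0],0]]}}

```text
t: 5.82
position: [0.4838, 0.1559, 0.1658]
tool_rot: [[-0.999, 0.05, -0.003], [0.05, 0.999, -0.0], [0.003, -0.001, -1.0]]
force: [1.1, -0.5, -2.9]
width: 0.0209
```

>>> {"fn": "move_arm", "kwargs": {"plan": [[[0,0,0],[0.4,5,0.2],0],[[0,0,0],[0.4,4,0.2],0],[[0,0,0],[0.2,3,0.1],0],[[0,0,0],[0,0,0],0],[[0,0,0],[0,0,0],0]]}}

```text
t: 6.45
position: [0.4802, 0.2741, 0.1611]
tool_rot: [[-0.999, 0.05, -0.002], [0.05, 0.999, -0.001], [0.002, -0.001, -1.0]]
force: [-0.5, 0.1, -2.7]
width: 0.0209
```

```bash
python3 -c "
from h import *
togo([.537-.042,.2905+.002,.155],-.05)
from workcell import eyes
for n in ('scene','top'):
  c=eyes.camera(n); cv2.imwrite(f'pics/{n}2.png',c['frame'][...,::-1]); np.savez(f'{n}2.npz',**c)
a=cv2.imread('pics/top2.png');b=cv2.imread('pics/scene2.png')
cv2.imwrite('pics/c2.png',cv2.resize(a[190:290,130:260],None,fx=6,fy=6,interpolation=cv2.INTER_CUBIC))
cv2.imwrite('pics/d2.png',cv2.resize(b[190:310,150:310],None,fx=5,fy=5,interpolation=cv2.INTER_CUBIC))
"
```

```text
t 6.45 pos [0.4802 0.2741 0.1611] F [-0.5   0.14 -2.68] w 0.0209
turn [-0.0014 -0.0022 -0.0001] shift cm [-1.383  1.909  0.602] | in target frame cm [-1.382  1.908  0.608]
```

View pics/c2.png

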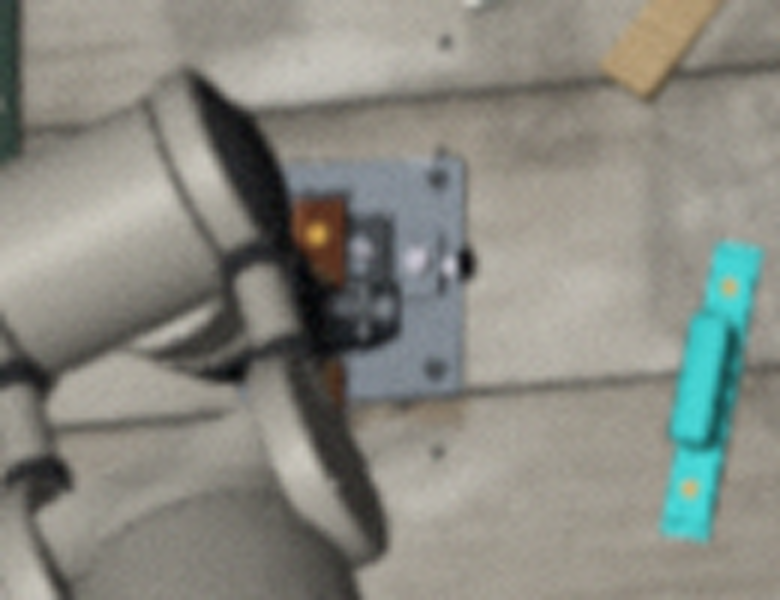

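View pics/d2.png

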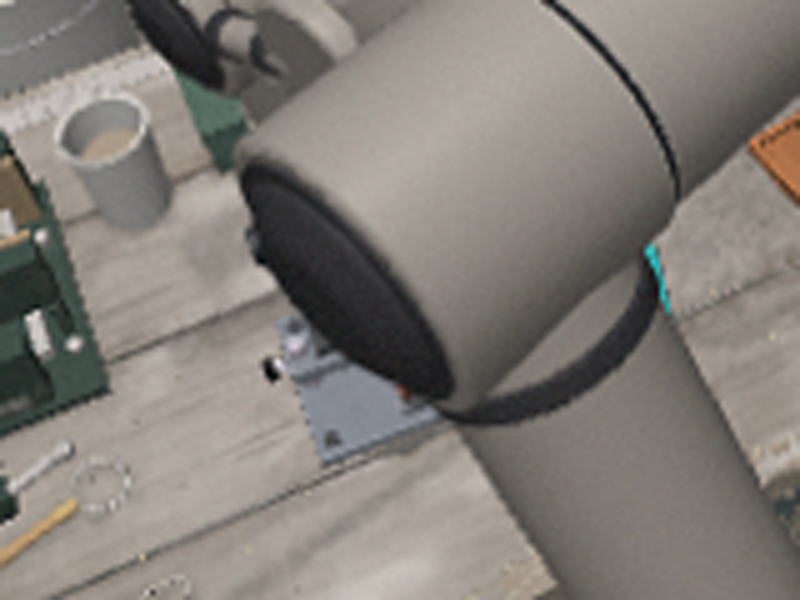

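```bash
python3 -c "
from h import *
c=dict(np.load('top2.npz'))
p=(np.array([(317,234)])+.5)/6-.5+[130,190]
P=cast(c,p,.1611-.021+.0165)[0]; print(P)
t=np.array([.4802,.2741]); d=P[:2]-t; y=-.05
print('rel file frame',d@[np.cos(y),np.sin(y)],d@[-np.sin(y),np.cos(y)])"
```

```text
[0.53543159 0.27132593 0.1566    ]
rel file frame 0.05530121130285403 -1.0174111241926176e-05
```

>>> {"fn": "move_arm", "kwargs": {"plan": [[[-0.001,-0.002,0],[-0.7,0.95,0.8],0],[[0,0,0],[-0.68,0.95,0.8],0],[[0,0,0],[0,0,0.5],0],[[0,0,0],[0,0,0],0],[[0,0,0],[0,0,0],0]]}}

```text
t: 7.18
position: [0.4955, 0.293, 0.1415]
tool_rot: [[-0.999, 0.05, 0.002], [0.05, 0.999, 0.001], [-0.002, 0.001, -1.0]]
force: [0.0, -0.3, -2.7]
width: 0.0208
```

```bash
python3 -c "
from h import *
togo([.495,.2926,.137],-.05)"
```

```text
t 7.175 pos [0.4955 0.293  0.1415] F [ 0.04 -0.31 -2.68] w 0.0208
turn [ 0.001   0.0021 -0.0003] shift cm [ 0.051 -0.042  0.449] | in target frame cm [ 0.05  -0.041  0.449]
```

>>> {"fn": "move_arm", "kwargs": {"plan": [[[0,0,0],[0.05,-0.04,0.3],0],[[0,0,0],[0,0,0.3],0],[[0,0,0],[0,0,0.1],0],[[0,0,0],[0,0,0],0]]}}

```text
t: 7.68
position: [0.495, 0.2927, 0.1343]
tool_rot: [[-0.999, 0.05, 0.002], [0.05, 0.999, 0.001], [-0.002, 0.001, -1.0]]
force: [0.2, 0.7, -1.9]
width: 0.0214
```

>>> {"fn": "move_arm", "kwargs": {"plan": [[[0,0,0],[0,0,0.1],0],[[0,0,0],[0,0,0.1],0],[[0,0,0],[0,0,0.1],0],[[0,0,0],[0,0,0],0]]}}

```text
t: 8.18
position: [0.495, 0.2927, 0.1313]
tool_rot: [[-0.999, 0.05, 0.002], [0.05, 0.999, 0.001], [-0.002, 0.001, -1.0]]
force: [-0.1, 0.7, -3.0]
width: 0.0209
```

>>> {"fn": "move_arm", "kwargs": {"plan": [[[0,0,0],[0,0,0.1],0],[[0,0,0],[0,0,0.1],0],[[0,0,0],[0,0,0.1],0],[[0,0,0],[0,0,0],0]]}}

```text
t: 8.68
position: [0.495, 0.2927, 0.1283]
tool_rot: [[-0.999, 0.05, 0.002], [0.05, 0.999, 0.001], [-0.002, 0.001, -1.0]]
force: [0.6, 0.7, -2.3]
width: 0.0209
```

>>> {"fn": "move_arm", "kwargs": {"plan": [[[0.001,0.002,0],[0,0,0.1],0],[[0,0,0],[0,0,0.1],0],[[0,0,0],[0,0,0.1],0],[[0,0,0],[0,0,0],0]]}}

```text
t: 9.18
position: [0.495, 0.2927, 0.1253]
tool_rot: [[-0.999, 0.05, -0.0], [0.05, 0.999, 0.0], [0.0, 0.0, -1.0]]
force: [0.2, 0.6, -2.1]
width: 0.0211
```

>>> {"fn": "move_arm", "kwargs": {"plan": [[[0,0,0],[0,0,0.1],0],[[0,0,0],[0,0,0.1],0],[[0,0,0],[0,0,0.1],0],[[0,0,0],[0,0,0],0]]}}

```text
t: 9.68
position: [0.4955, 0.2928, 0.123]
tool_rot: [[-0.999, 0.05, 0.001], [0.05, 0.999, 0.0], [-0.001, 0.0, -1.0]]
force: [-0.8, -0.7, 3.2]
width: 0.0209
```

>>> {"fn": "move_arm", "kwargs": {"plan": [[[0,0,0],[0,0,0.1],0],[[0,0,0],[0,0,0],0]]}}

```text
t: 9.93
position: [0.4956, 0.2928, 0.1221]
tool_rot: [[-0.999, 0.05, 0.002], [0.05, 0.999, 0.0], [-0.002, 0.001, -1.0]]
force: [-0.7, -1.3, 6.5]
width: 0.021
```

```bash
python3 -c "
from h import *
togo([.579,.2884,.122],-.05)
from workcell import telemetry
print(telemetry.sense()['wrist_torque'])"
```

```text
t 9.925 pos [0.4956 0.2928 0.1221] F [-0.66 -1.35  6.51] w 0.021
turn [ 0.0005  0.0017 -0.0003] shift cm [-8.35  -0.017  0.028] | in target frame cm [-8.35  -0.02   0.014]
[-0.34949125 -0.10570366 -0.07768766]
```

>>> {"fn": "move_arm", "kwargs": {"plan": [[[0,0,0],[-0.4,0,0],0],[[0,0,0],[-0.5,0,0],0],[[0,0,0],[-0.5,0,0],0]]}}

```text
t: 10.3
position: [0.5077, 0.2924, 0.1218]
tool_rot: [[-0.999, 0.05, -0.003], [0.05, 0.999, 0.0], [0.003, 0.0, -1.0]]
force: [-6.2, 0.3, 9.1]
width: 0.0212
```

>>> {"fn": "move_arm", "kwargs": {"plan": [[[0,0,0],[-0.5,0,-0.05],0],[[0,0,0],[-0.5,0,0],0],[[0,0,0],[-0.5,0,0],0]]}}

```text
t: 10.68
position: [0.5227, 0.2917, 0.1221]
tool_rot: [[-0.999, 0.05, -0.003], [0.05, 0.999, 0.0], [0.003, 0.0, -1.0]]
force: [-6.4, 0.1, 8.0]
width: 0.0209
```

>>> {"fn": "move_arm", "kwargs": {"plan": [[[0,0,0],[-0.5,0,-0.04],0],[[0,0,0],[-0.5,0,0],0],[[0,0,0],[-0.5,0,0],0]]}}

```text
t: 11.05
position: [0.5377, 0.2909, 0.1224]
tool_rot: [[-0.999, 0.05, -0.003], [0.05, 0.999, 0.0], [0.003, 0.0, -1.0]]
force: [-5.6, 0.9, 6.2]
width: 0.021
```

>>> {"fn": "move_arm", "kwargs": {"plan": [[[0,0,0],[-0.5,0,0],0],[[0,0,0],[-0.5,0,0],0],[[0,0,0],[-0.5,0,0.02],0]]}}

```text
t: 11.42
position: [0.5526, 0.2902, 0.1222]
tool_rot: [[-0.999, 0.05, -0.003], [0.05, 0.999, 0.0], [0.003, 0.0, -1.0]]
force: [-6.3, -0.5, 7.2]
width: 0.0209
```

>>> {"fn": "move_arm", "kwargs": {"plan": [[[0,0,0],[-0.5,0,0],0],[[0,0,0],[-0.5,0,0],0],[[0,0,0],[-0.5,0,0],0]]}}

```text
t: 11.8
position: [0.5674, 0.2894, 0.1221]
tool_rot: [[-0.999, 0.05, -0.004], [0.05, 0.999, 0.0], [0.004, 0.0, -1.0]]
force: [-5.5, -0.8, 5.8]
width: 0.0209
```

>>> {"fn": "move_arm", "kwargs": {"plan": [[[0,0,0],[-0.5,0,0.02],0],[[0,0,0],[-0.5,0,0],0],[[0,0,0],[-0.4,0,0],0]]}}

```text
t: 12.18
position: [0.5814, 0.2887, 0.1219]
tool_rot: [[-0.999, 0.05, -0.004], [0.05, 0.999, 0.0], [0.004, 0.0, -1.0]]
force: [-6.3, -0.7, 6.4]
width: 0.0213
```

>>> {"fn": "move_arm", "kwargs": {"plan": [[[0,0,0],[-0.1,0,-0.8],0],[[0,0,0],[0,0,-1],0],[[0,0,0],[0,0,0],0]]}}

```text
t: 12.55
position: [0.5846, 0.2884, 0.1409]
tool_rot: [[-0.999, 0.05, 0.002], [0.05, 0.999, 0.001], [-0.002, 0.001, -1.0]]
force: [-0.5, -0.6, -2.3]
width: 0.0207
```

```bash
python3 -c "
from h import *
togo([.495,.2926,.1375],-.05)"
```

```text
t 12.55 pos [0.5846 0.2884 0.1409] F [-0.54 -0.62 -2.25] w 0.0207
turn [ 0.0009  0.0021 -0.0004] shift cm [ 8.971 -0.033  0.323] | in target frame cm [ 8.971 -0.029  0.342]
```

>>> {"fn": "move_arm", "kwargs": {"plan": [[[0,0,0],[2.5,0,0],0],[[0,0,0],[3.5,0,0],0],[[0,0,0],[3,0,0],0],[[0,0,0],[0,0,0],0],[[0,0,0],[0,0,0],0]]}}

```text
t: 13.18
position: [0.4948, 0.2929, 0.1401]
tool_rot: [[-0.999, 0.05, 0.001], [0.05, 0.999, 0.0], [-0.001, 0.0, -1.0]]
force: [0.4, 0.0, -3.2]
width: 0.021
```

```bash
python3 -c "
from h import *
togo([.495,.2926,.1265],-.05)
from workcell import eyes
for n in ('top',):
  c=eyes.camera(n); cv2.imwrite(f'pics/{n}3.png',c['frame'][...,::-1]); np.savez(f'{n}3.npz',**c)
a=cv2.imread('pics/top3.png')
cv2.imwrite('pics/c3.png',cv2.resize(a[190:290,130:260],None,fx=6,fy=6,interpolation=cv2.INTER_CUBIC))
"
```

```text
t 13.175 pos [0.4948 0.2929 0.1401] F [ 0.43  0.02 -3.2 ] w 0.021
turn [ 0.0005  0.0013 -0.0002] shift cm [-0.017 -0.028  1.364] | in target frame cm [-0.019 -0.028  1.364]
```

View pics/c3.png

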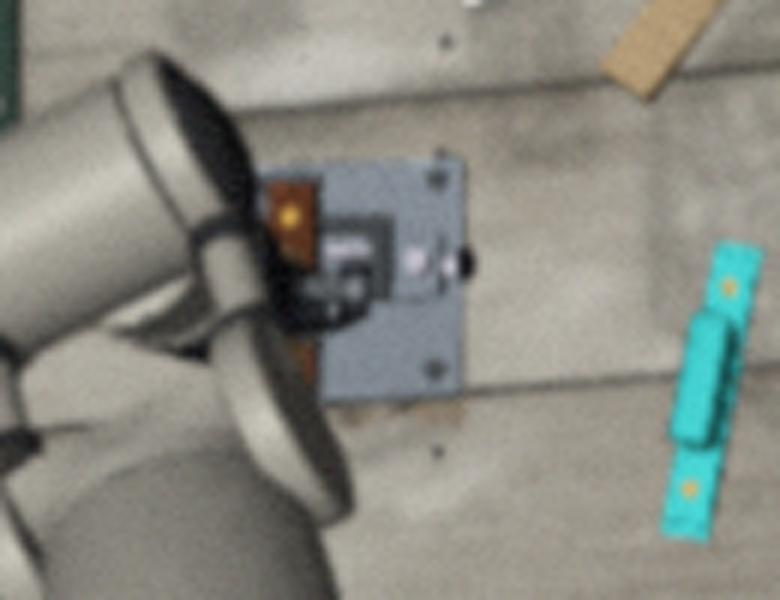

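>>> {"fn": "move_arm", "kwargs": {"plan": [[[0,0.001,0],[0,-0.02,0.7],0],[[0,0,0],[0,0,0.5],0],[[0,0,0],[0,0,0.2],0],[[0,0,0],[0,0,0],0]]}}

```text
t: 13.72
position: [0.4941, 0.2925, 0.1256]
tool_rot: [[-0.999, 0.05, -0.001], [0.05, 0.999, -0.0], [0.001, -0.0, -1.0]]
force: [0.1, 0.1, -1.8]
width: 0.0208
```

>>> {"fn": "move_arm", "kwargs": {"plan": [[[0,0,0],[0,0,0.15],0],[[0,0,0],[0,0,0.15],0],[[0,0,0],[0,0,0.08],0],[[0,0,0],[0,0,0],0]]}}

```text
t: 14.22
position: [0.4945, 0.2927, 0.1228]
tool_rot: [[-0.999, 0.05, 0.001], [0.05, 0.999, 0.001], [-0.001, 0.001, -1.0]]
force: [-0.5, -1.0, 3.9]
width: 0.0209
```

>>> {"fn": "move_arm", "kwargs": {"plan": [[[0,0,0],[-0.4,0,0.02],0],[[0,0,0],[-0.5,0,0],0],[[0,0,0],[-0.5,0,0],0]]}}

```text
t: 14.6
position: [0.5069, 0.2922, 0.1221]
tool_rot: [[-0.999, 0.05, -0.004], [0.05, 0.999, 0.0], [0.004, 0.0, -1.0]]
force: [-6.4, 0.2, 7.3]
width: 0.021
```

>>> {"fn": "move_arm", "kwargs": {"plan": [[[0,0,0],[-0.5,0,-0.02],0],[[0,0,0],[-0.5,0,0],0],[[0,0,0],[-0.5,0,0],0],[[0,0,0],[-0.5,0,0],0]]}}

```text
t: 15.1
position: [0.5268, 0.2912, 0.1222]
tool_rot: [[-0.999, 0.05, -0.004], [0.05, 0.999, 0.0], [0.004, 0.0, -1.0]]
force: [-5.2, 0.8, 6.2]
width: 0.0207
```

>>> {"fn": "move_arm", "kwargs": {"plan": [[[0,0,0],[-0.5,0,0],0],[[0,0,0],[-0.5,0,0],0],[[0,0,0],[-0.5,0,0],0]]}}

```text
t: 15.48
position: [0.5417, 0.2905, 0.1222]
tool_rot: [[-0.999, 0.05, -0.004], [0.05, 0.999, 0.0], [0.004, 0.0, -1.0]]
force: [-6.6, 0.3, 5.5]
width: 0.0208
```

>>> {"fn": "move_arm", "kwargs": {"plan": [[[0,0,0],[-0.5,0,0.02],0],[[0,0,0],[-0.5,0,0],0],[[0,0,0],[-0.5,0,0],0],[[0,0,0],[-0.5,0,0.01],0]]}}

```text
t: 15.98
position: [0.5615, 0.2895, 0.1219]
tool_rot: [[-0.999, 0.05, -0.005], [0.05, 0.999, 0.0], [0.005, 0.0, -1.0]]
force: [-5.5, 0.5, 6.7]
width: 0.0208
```

>>> {"fn": "move_arm", "kwargs": {"plan": [[[0,0,0],[-0.5,0,0.01],0],[[0,0,0],[-0.5,0,0],0],[[0,0,0],[-0.5,0,0],0],[[0,0,0],[-0.4,0,0],0]]}}

```text
t: 16.48
position: [0.5804, 0.2885, 0.1217]
tool_rot: [[-0.999, 0.05, -0.005], [0.05, 0.999, 0.0], [0.005, 0.0, -1.0]]
force: [-5.5, 1.1, 6.5]
width: 0.021
```

>>> {"fn": "move_arm", "kwargs": {"plan": [[[0,0,0],[-0.1,0,-0.8],0],[[0,0,0],[0,0,-1],0],[[0,0,0],[0,0,0],0]]}}

```text
t: 16.85
position: [0.5836, 0.2882, 0.1406]
tool_rot: [[-0.999, 0.05, 0.001], [0.05, 0.999, 0.001], [-0.001, 0.001, -1.0]]
force: [-0.2, -0.7, -1.6]
width: 0.021
```

```bash
python3 -c "
from h import *
togo([.495,.2926,.1375],-.05)"
```

```text
t 16.85 pos [0.5836 0.2882 0.1406] F [-0.15 -0.66 -1.58] w 0.021
turn [ 0.0009  0.0011 -0.0004] shift cm [ 8.876 -0.011  0.302] | in target frame cm [ 8.875e+00 -7.000e-03  3.110e-01]
```

>>> {"fn": "move_arm", "kwargs": {"plan": [[[0,-0.002,0],[2.5,0,0],0],[[0,0,0],[3.5,0,0],0],[[0,0,0],[2.9,0,0],0],[[0,0,0],[0,0,0],0],[[0,0,0],[0,0,0],0]]}}

```text
t: 17.48
position: [0.4948, 0.2927, 0.1398]
tool_rot: [[-0.999, 0.05, 0.002], [0.05, 0.999, 0.0], [-0.002, 0.0, -1.0]]
force: [0.4, 0.3, -1.7]
width: 0.0209
```

```bash
python3 -c "
from h import *
togo([.495,.2926,.126],-.05)"
```

```text
t 17.475 pos [0.4948 0.2927 0.1398] F [ 0.42  0.27 -1.65] w 0.0209
turn [ 0.0005  0.0023 -0.0003] shift cm [-0.013 -0.007  1.38 ] | in target frame cm [-0.016 -0.007  1.38 ]
```

>>> {"fn": "move_arm", "kwargs": {"plan": [[[0,0,0],[0,0,0.7],0],[[0,0,0],[0,0,0.5],0],[[0,0,0],[0,0,0.2],0],[[0,0,0],[0,0,0],0]]}}

```text
t: 17.98
position: [0.4941, 0.2925, 0.1252]
tool_rot: [[-0.999, 0.051, 0.001], [0.051, 0.999, -0.0], [-0.001, -0.0, -1.0]]
force: [-0.1, 0.5, -2.8]
width: 0.0208
```

>>> {"fn": "move_arm", "kwargs": {"plan": [[[0,0,0],[0,0,0.15],0],[[0,0,0],[0,0,0.15],0],[[0,0,0],[0,0,0.08],0],[[0,0,0],[0,0,0],0]]}}

```text
t: 18.48
position: [0.4946, 0.2927, 0.1225]
tool_rot: [[-0.999, 0.05, 0.003], [0.05, 0.999, 0.0], [-0.003, 0.001, -1.0]]
force: [-0.6, -0.4, 4.4]
width: 0.0209
```

Bearing is about 7 N, so I start stroke 3.

>>> {"fn": "move_arm", "kwargs": {"plan": [[[0,0,0],[-0.4,0,0.01],0],[[0,0,0],[-0.5,0,0],0],[[0,0,0],[-0.5,0,0],0]]}}

```text
t: 18.85
position: [0.5068, 0.2922, 0.122]
tool_rot: [[-0.999, 0.05, -0.002], [0.05, 0.999, 0.0], [0.002, 0.0, -1.0]]
force: [-5.6, 0.4, 7.8]
width: 0.0209
```

>>> {"fn": "move_arm", "kwargs": {"plan": [[[0,0,0],[-0.5,0,-0.02],0],[[0,0,0],[-0.5,0,0],0],[[0,0,0],[-0.5,0,0],0],[[0,0,0],[-0.5,0,0],0]]}}

```text
t: 19.35
position: [0.5267, 0.2913, 0.1222]
tool_rot: [[-0.999, 0.05, -0.002], [0.05, 0.999, 0.0], [0.002, 0.0, -1.0]]
force: [-6.3, 0.8, 6.4]
width: 0.0208
```

>>> {"fn": "move_arm", "kwargs": {"plan": [[[0,0,0],[-0.5,0,0],0],[[0,0,0],[-0.5,0,0],0],[[0,0,0],[-0.5,0,0],0]]}}

```text
t: 19.73
position: [0.5416, 0.2905, 0.1221]
tool_rot: [[-0.999, 0.05, -0.002], [0.05, 0.999, 0.0], [0.002, 0.0, -1.0]]
force: [-5.8, 0.9, 6.1]
width: 0.0208
```

>>> {"fn": "move_arm", "kwargs": {"plan": [[[0,0,0],[-0.5,0,0.01],0],[[0,0,0],[-0.5,0,0],0],[[0,0,0],[-0.5,0,0],0],[[0,0,0],[-0.5,0,0],0]]}}

```text
t: 20.23
position: [0.5615, 0.2895, 0.122]
tool_rot: [[-0.999, 0.05, -0.003], [0.05, 0.999, 0.0], [0.003, 0.0, -1.0]]
force: [-5.8, 0.4, 6.4]
width: 0.021
```

>>> {"fn": "move_arm", "kwargs": {"plan": [[[0,0,0],[-0.5,0,0.01],0],[[0,0,0],[-0.5,0,0],0],[[0,0,0],[-0.5,0,0],0],[[0,0,0],[-0.4,0,0],0]]}}

```text
t: 20.72
position: [0.5804, 0.2886, 0.1218]
tool_rot: [[-0.999, 0.05, -0.003], [0.05, 0.999, 0.0], [0.003, 0.0, -1.0]]
force: [-5.8, 0.4, 7.0]
width: 0.0209
```

>>> {"fn": "move_arm", "kwargs": {"plan": [[[0,0,0],[-0.1,0,-0.8],0],[[0,0,0],[0,0,-2],0],[[0,0,0],[0,0,-1.5],0],[[0,0,0],[0,0,0],0]]}}

```text
t: 21.22
position: [0.5837, 0.2883, 0.1661]
tool_rot: [[-0.999, 0.05, 0.004], [0.05, 0.999, 0.001], [-0.004, 0.001, -1.0]]
force: [-0.5, 0.3, -1.9]
width: 0.021
```

```bash
python3 -c "
from h import *
togo([.4873,-.0826,.15],.156)"
```

```text
t 21.225 pos [0.5837 0.2883 0.1661] F [-0.54  0.28 -1.88] w 0.021
turn [ 0.0008  0.0038 -0.2063] shift cm [  7.764 -37.531   1.536] | in target frame cm [ 15.283 -35.144   1.607]
```

>>> {"fn": "move_arm", "kwargs": {"plan": [[[0,0.002,-0.103],[1,-3.5,0],0],[[0,0,-0.103],[1.6,-4.2,0],0],[[0,0,0],[1.9,-4.4,0],0],[[0,0,0],[1.9,-4.4,0],0],[[0,0,0],[1.9,-4.4,0],0]]}}

```text
t: 21.85
position: [0.5207, 0.0702, 0.1641]
tool_rot: [[-0.988, -0.155, -0.002], [-0.155, 0.988, -0.0], [0.002, 0.0, -1.0]]
force: [-0.3, -0.3, -2.0]
width: 0.0209
```

>>> {"fn": "move_arm", "kwargs": {"plan": [[[0,0,0],[1.9,-4.4,0],0],[[0,0,0],[1.9,-4,0],0],[[0,0,0],[1.2,-2.5,0],0],[[0,0,0],[0,0,0],0],[[0,0,0],[0,0,0],0]]}}

```text
t: 22.48
position: [0.4891, -0.0434, 0.1645]
tool_rot: [[-0.988, -0.155, -0.001], [-0.155, 0.988, 0.0], [0.001, 0.001, -1.0]]
force: [-0.8, -0.6, -2.4]
width: 0.021
```

```bash
python3 -c "
from h import *
togo([.4873,-.0826,.15],.156)"
```

```text
t 22.475 pos [ 0.4891 -0.0434  0.1645] F [-0.8  -0.62 -2.42] w 0.021
turn [ 0.0007 -0.0012 -0.0006] shift cm [ 0.779 -3.848  1.449] | in target frame cm [ 0.783 -3.846  1.451]
```

>>> {"fn": "move_arm", "kwargs": {"plan": [[[0,0,0],[0.4,-2,1],0],[[0,0,0],[0.38,-1.85,2],0],[[0,0,0],[0,0,2.5],0],[[0,0,0],[0,0,2.5],0],[[0,0,0],[0,0,1],0]]}}

```text
t: 23.1
position: [0.4868, -0.0818, 0.0734]
tool_rot: [[-0.988, -0.156, -0.003], [-0.156, 0.988, 0.001], [0.003, 0.001, -1.0]]
force: [0.7, -0.1, -2.4]
width: 0.0207
```

>>> {"fn": "move_arm", "kwargs": {"plan": [[[0,0,0],[0,0,0.5],0],[[0,0,0],[0,0,0],0],[[0,0,0],[0,0,0],0]]}}

```text
t: 23.48
position: [0.4878, -0.0831, 0.0706]
tool_rot: [[-0.988, -0.155, 0.0], [-0.155, 0.988, -0.0], [-0.0, -0.001, -1.0]]
force: [-0.1, -0.1, -2.4]
width: 0.021
```

```bash
python3 -c "
from h import *
togo([.4873,-.0826,.0275],.156)
from workcell import eyes
c=eyes.camera('top'); a=c['frame'][...,::-1]
cv2.imwrite('pics/c4.png',cv2.resize(a[190:290,240:370],None,fx=6,fy=6,interpolation=cv2.INTER_CUBIC))
"
```

```text
t 23.475 pos [ 0.4878 -0.0831  0.0706] F [-0.05 -0.1  -2.41] w 0.021
turn [-0.0005  0.0004 -0.0001] shift cm [0.044 0.06  4.307] | in target frame cm [0.042 0.058 4.307]
```

View pics/c4.png

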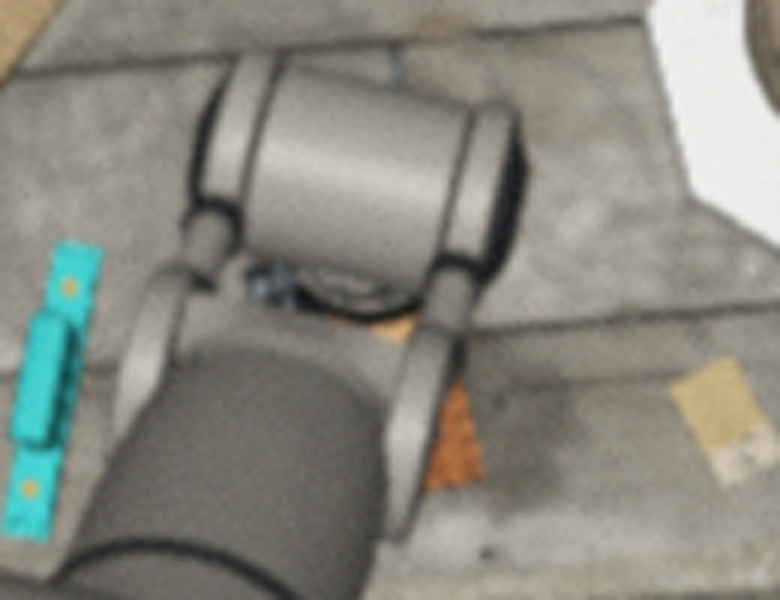

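The arm hides the tray in this view, but the tray is fixed and its pose is already measured. I lower the file gently into it.

>>> {"fn": "move_arm", "kwargs": {"plan": [[[0,0,0],[0.04,0.06,1.5],0],[[0,0,0],[0,0,1.3],0],[[0,0,0],[0,0,0.7],0],[[0,0,0],[0,0,0.3],0],[[0,0,0],[0,0,0.1],0]]}}

```text
t: 24.15
position: [0.4869, -0.0826, 0.0308]
tool_rot: [[-0.988, -0.155, -0.001], [-0.155, 0.988, -0.0], [0.001, 0.0, -1.0]]
force: [-0.3, 0.1, -2.8]
width: 0.021
```

>>> {"fn": "move_arm", "kwargs": {"plan": [[[0,0,0],[0,0,0.1],0],[[0,0,0],[0,0,0.1],0],[[0,0,0],[0,0,0],0],[[0,0,0],[0,0,0],0]]}}

```text
t: 24.65
position: [0.4868, -0.0825, 0.0289]
tool_rot: [[-0.988, -0.155, -0.001], [-0.155, 0.988, -0.0], [0.001, 0.0, -1.0]]
force: [-0.2, 0.1, -2.2]
width: 0.0207
```

>>> {"fn": "move_arm", "kwargs": {"plan": [[[0,0,0],[0,0,0.1],0],[[0,0,0],[0,0,0.05],0],[[0,0,0],[0,0,0],0]]}}

```text
t: 25.02
position: [0.4868, -0.0826, 0.0277]
tool_rot: [[-0.988, -0.155, -0.001], [-0.155, 0.988, -0.0], [0.001, 0.0, -1.0]]
force: [-1.7, 1.2, 4.3]
width: 0.0209
```

>>> {"fn": "move_arm", "kwargs": {"plan": [[[0,0,0],[0,0,0],0.4],[[0,0,0],[0,0,0],0.6],[[0,0,0],[0,0,0],0.6],[[0,0,0],[0,0,0],0.6]]}}

```text
t: 25.52
position: [0.4868, -0.0825, 0.0273]
tool_rot: [[-0.988, -0.155, -0.001], [-0.155, 0.988, 0.0], [0.001, 0.0, -1.0]]
force: [0.1, 0.7, 0.0]
width: 0.051
```

>>> {"fn": "move_arm", "kwargs": {"plan": [[[0,0,0],[0,0,-0.5],0.6],[[0,0,0],[0,0,-1.5],0.6],[[0,0,0],[0,0,-3],0.6],[[0,0,0],[0,0,-4],0.6],[[0,0,0],[0,0,-4],0.6]]}}

```text
t: 26.15
position: [0.4868, -0.0825, 0.1597]
tool_rot: [[-0.988, -0.155, -0.0], [-0.155, 0.988, -0.0], [0.0, -0.0, -1.0]]
force: [-0.7, 0.0, 0.5]
width: 0.0511
```

>>> {"fn": "move_arm", "kwargs": {"plan": [[[0,0,0],[0,3,-3],0.6],[[0,0,0],[2,5,-1],0.6],[[0,0,0],[2,5,0],0.6],[[0,0,0],[2,5,0],0.6],[[0,0,0],[1,5,0],0.6]]}}

```text
t: 26.78
position: [0.3809, 0.135, 0.1987]
tool_rot: [[-0.988, -0.155, 0.001], [-0.155, 0.988, 0.0], [-0.001, 0.0, -1.0]]
force: [1.2, 0.4, -0.9]
width: 0.0512
```

>>> {"fn": "move_arm", "kwargs": {"plan": [[[0,0,0],[1,5,0],0.6],[[0,0,0],[0,5,0],0.6],[[0,0,0],[0,3,0],0.6],[[0,0,0],[0,0,0],0.6]]}}

```text
t: 27.28
position: [0.3515, 0.2622, 0.1984]
tool_rot: [[-0.987, -0.158, 0.0], [-0.158, 0.987, 0.001], [-0.0, 0.001, -1.0]]
force: [0.1, 0.0, 1.3]
width: 0.051
```

```bash
python3 -c "
from h import *
togo([.4873,-.0826,.0275],.156)
from workcell import eyes
for n in ('scene','top'):
  c=eyes.camera(n); cv2.imwrite(f'pics/{n}5.png',c['frame'][...,::-1])
  np.savez(f'{n}5.npz',**c)
a=cv2.imread('pics/top5.png')
cv2.imwrite('pics/c5.png',cv2.resize(a[190:290,140:340],None,fx=4,fy=4,interpolation=cv2.INTER_CUBIC))
"
```

```text
t 27.275 pos [0.3515 0.2622 0.1984] F [0.15 0.04 1.28] w 0.051
turn [0.0007 0.0003 0.0031] shift cm [ -7.938 -36.211  17.062] | in target frame cm [ -8.056 -36.173  17.086]
```

View pics/c5.png

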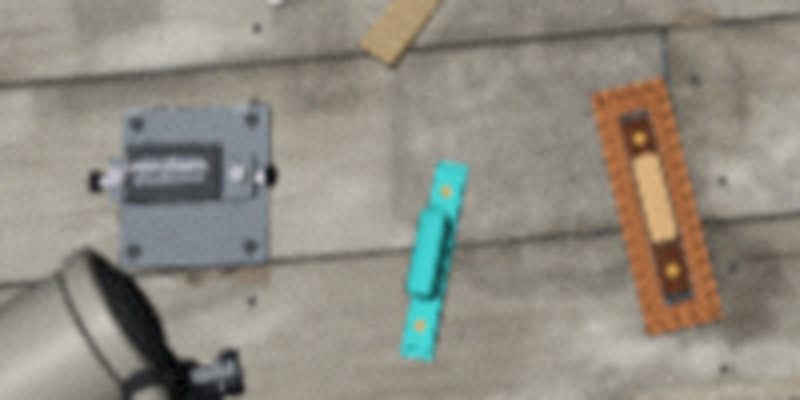

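View pics/scene5.png

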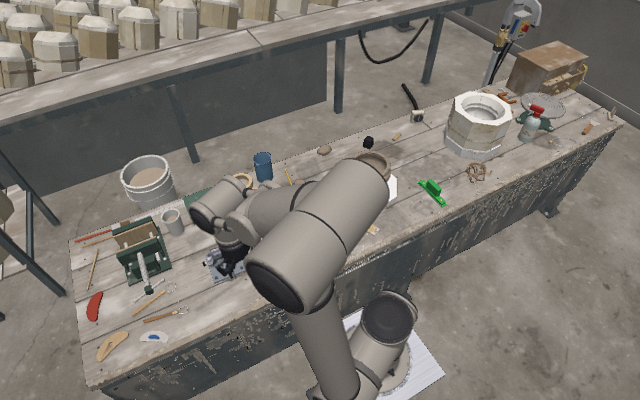

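The file lies flat and centred in its tray (crop 655,200). The stand looks intact, and the turquoise file and the other things are where they were. The robot touches nothing, so I hand in.

```bash
python3 -c "
from workcell import ticket
print(ticket.hand_in())"
```

```text
the job is handed in; nothing more can be done
None
```

The job is done and handed in at about 27 s of the 67 s allowed; the hand-in gave no verdict. I took the dark-backed file from its tray by its upright grip and felt the template's edge at about 104 mm above the bench. I then made three level forward strokes, from about 42 mm before the edge to about 44 mm beyond it.

- **Bearing force:** sampled every few rows, it read about 8 to 12 N, corrected for the file's weight. The highest reading, about 11.7 N, came early in the first stroke and I eased off at once. Static bearing at the start of strokes 2 and 3 was about 6.5 to 7 N.
- **Level:** the file stayed within about 5 mrad of level.
- **Returns:** after each of the first two strokes I lifted the file and carried it back about 15 mm clear of the edge.
- **Last checks:** the final top picture shows the file flat and centred in its tray. The stand, the turquoise look-alike and the nearby things it shows looked unmoved. The gripper was empty and clear of everything.

No check failed, but I did not measure the template's slide directly. I inferred from the friction of about 6 N that it went about 4 mm forward during the strokes, and never back.

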